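# Load a blank into the sloped feed chute and gate it

### The job

Lay the rectangular aluminium blank lengthwise in the upper half of the sloped feed chute and let go of it; then push it down the chute until it meets the stop, wherever that is set today, pressing gently until you feel the sprung stop give a little but never ramming it. Back off, and swing the gate lever fully shut behind the blank, leaving it resting against the stop; do not drop the blank, and leave the round slug, the jar and the brush where they are.

Things in the scene. Friction and masses are not known exactly. Their poses are not given: they have to be found in the camera images.
- blank_center (a point): centre of the loose rectangular aluminium blank: a block 60 mm long (its x), 30 mm wide (its y), 44 mm high (its z), about 0.2 kg, standing on the bench on a 60 x 30 face, a dark 16 mm disc on its top. The point is half-way up, 22 mm above the underside. A half turn about z makes no difference.
- trough: steel trough of the feed chute, fixed on a green stand, sloping 15 degrees. Origin on the trough floor, mid-width, near its lower end, 45 mm above the bench. x points downhill along the floor, y across, z out of the floor. The floor runs from x = -250 mm (upper end) to +30 mm; its upper half is x below -125 mm. The blank does not slide by itself; 0.3 to 1.5 N pushes it.
- entry (a point): point on the trough floor at trough x = -185 mm, mid-width, in the upper half: a good place to lay the blank (axes as the trough). Side walls 4 mm thick rise 8 mm above the floor; the gap between them is about 49 mm at the upper end, narrows steadily to 34 mm at trough x = -125 mm, and is 35.6 mm below that.
- escapement: the escapement, a green block 46 mm wide across the trough's lower end, 44 mm high, carrying the sprung stop: a steel plate 30 mm wide, 2 to 32 mm above the floor, clamped with its face anywhere from trough x = -20 to 0 mm (not measured: feel for it). It yields 1 mm per 4 N, well damped, and springs back. A press of 5 to 10 N is right; over 20 N harms it. Origin and axes as the trough.
- gate (a joint): angle a of the gate lever in rad: 0 = fully shut (end of travel), larger = swung outwards (limit 1.2); starts at 0.5 to 0.85. It stays where it is left and takes about 1.5 N at its handle. Shut, its short leg lies across the trough behind the blank, at trough x = -93 to -83 mm, reaching y = +2 mm; it cannot shut on a blank well short of the stop or on a tool.
- pivot (a point): point on the gate lever's pivot axis (parallel to trough z), level with the trough floor, at trough x = -5, y = -36 mm. The lever is an L of flat steel, 11 to 19 mm above the floor plane.
- gate_handle (a point): point on the axis of the gate lever's black upright handle post, 40 mm above the trough floor plane; post 14 mm in diameter, along trough z, 18 to 58 mm above the floor plane, 83 mm from the pivot: at trough x = -5 - 83 cos a, y = -36 - 83 sin a (mm). Push the post towards trough +y along that arc to shut it.
- slug: bystander: round aluminium slug, 40 mm diameter, 36 mm high, origin at the centre of its underside
- jar: bystander: small amber jar with a white lid, 48 mm diameter, 55 mm high, origin at the centre of its underside
- brush: bystander: brush lying along its own x, origin under its middle
Things that resemble listed ones, but are neither listed nor needed, are in the scene too. Leave any orange or pink look-alike of the part that bears blank_center alone.

How it is judged (in metres and radians):
On the way, in this order (a step that is already met when the one before it is completed fails the run):
1. the blank lies lengthwise on the floor of the upper half of the chute, let go (x of blank_center in the frame of trough between -0.24 and -0.125 m and y of blank_center in the frame of trough between -0.012 and 0.012 m and z of blank_center in the frame of trough between 0.018 and 0.026 m and angle between the x axis of blank_center and the x axis of trough, either way round below 0.3 rad and contact force between the fingers and blank below 0.2 N), for 0.2 s.
2. the blank is pressed against the stop with more than 3 N (contact force between blank and escapement above 3 N), for 0.1 s.
3. the gate lever is shut (value of joint gate below 0.06 rad), for 0.1 s.
At the end, for the whole second after the job is handed in: The blank lies flat and lengthwise in the lower end of the trough (within 3 mm of the floor, 6 mm sideways, 0.15 rad), at rest and in contact with the stop (more than 0.15 N), and the gate lever is within 0.06 rad of fully shut (x of blank_center in the frame of trough between -0.053 and -0.026 m and y of blank_center in the frame of trough between -0.006 and 0.006 m and z of blank_center in the frame of trough between 0.019 and 0.025 m and angle between the x axis of blank_center and the x axis of trough, either way round below 0.15 rad and value of joint gate below 0.06 rad and linear speed of blank below 0.01 m/s and contact force between blank and escapement above 0.15 N); the robot touches nothing.
It fails at once if the stop is rammed (over 20 N between blank and stop) (contact force between blank and escapement above 20 N).
It fails at once if the tool or arm presses the stop itself (over 20 N) (contact force between the arm and escapement above 20 N).
It fails at once if the blank is dropped (falls freely from more than 4 cm) (linear speed of blank above 0.9 m/s and contact force between the fingers and blank below 0.1 N).
It fails at once if the slug, the jar or the brush is moved more than 3 cm (distance of any of slug, jar, brush from where it was at the start of the episode above 0.03 m).
It also fails if it takes over 64 s, if anything falls off the work surface, if the arm or the gripper's body presses on something with over 40 N, if the wrist force passes 120 N, or if a joint passes its speed limit or range.

### The arm

A 7-joint arm with a two-finger parallel gripper is mounted at the origin on the work surface. World frame = base frame: x ahead of the robot, y to its left, z up, the work surface at z = 0. Lengths are in mm, angles in degrees, forces in N, time in s.
With the tool pointing down it reaches from about 425 to 875 mm from the base axis. Payload 4.7 kg.
Tool frame: the origin (TCP) lies between the finger pads; the fingertips stand r.tip_extent ahead of it and the grasp point (between the pads) lies 8 mm behind it (r.tip_extent is the distance from the TCP to the fingertips, in mm); z points along the fingers, y is the line along which they close (so a half turn about z gives the same grasp; the last joint's range is limited). The gripper opens to 85 mm and grips with 20 to 120 N. Pads are 22 mm wide; open, the fingers measure 114 mm over their backs; the gripper's body (76 mm by 85 mm) begins 54 mm behind the grasp point. The pads swing forward as they close: fully open they stand 13 mm farther back than shut.
Start: joints at [0.808, 18.392, -4.016, 83.108, 1.295, 78.541, -3.26], TCP at [650.018, -0.024, 242.349] pointing down, gripper open.
Joint ranges: [-163.93, 163.93], [-17.29, 119.83], [-79.2, 71.16], [3.27, 140.29], [-89.18, 269.18], [5.43, 117.66], [-154.24, 154.24]. Speed limits (degrees/s): [147.25, 147.25, 180, 180, 180, 180, 180].

### API

Orientations are given as [roll, pitch, yaw] about the fixed x, y, z axes, in that order (R = Rz(yaw) Ry(pitch) Rx(roll)).
In Python, from station import r, vision gives the robot as it stands.
- The arm moves only by the tool step_arm, never from a script. Its argument "targets" is a list of rows, each a list of 7 numbers: the shift along the tool's x, y, z in units of 50 mm (1.0 is 50 mm), then the turn, a rotation vector about the tool's x, y, z in units of 5 degrees (1.0 is 5 degrees), then the closure in counts, from 0 (fully open) to 255 (shut). A call has 1 to 20 rows; each row shifts and turns the commanded pose from where the row before left it, along the tool's axes as they then stand; what a row does not reach is not made up. A row lasts 1/8 s, in which the tool goes at most 62.5 mm and 10.7 degrees, less where a joint would pass 70% of its speed; a pose out of reach is approached as far as the arm can. A call with a number of a shift or a turn outside -1 to 1 is refused whole. A call with a gripper value outside its range is refused whole. The fingers move at their own pace and stop on an object; "force" is the grip in N (left out, the last holds). Time passes only in rows, so rows that do not move let the fingers close. It gives the time, the measured TCP pose, the force, the opening and the grip force at its end, in the units of the state.
- r.get_obs(): the state, without advancing time (a new reading comes with each control period).
- vision.capture(name): name is "scene" or "side" or "wrist"; returns (picture, depth): 384x512x3 uint8, red, green, blue; 384x512 float32, mm along the optical axis (not along the pixel's ray), 0 where there is no reading.
- vision.camera_params(name): a dict with "camera_matrix" (3x3 intrinsics, pixels), "R" (3x3) and "t" (3): a world point X has camera coordinates R X + t. Camera axes: x right, y down, z forward; pixel columns grow to the right and rows downward; lengths in mm; the calibration is good to about 2 mm. A picture is of the moment at which its call begins: read the wrist's pose just before it. camera_params takes no time and is no camera call; for the wrist camera it gives the pose at the moment of the call.
- r.sign_off(): hands the job in; it is judged then, once.
The state is a dict: "time": time; "joint_pos": joint angles; "qvel": joint speeds; "effort": joint torques, N m; "position": TCP position; "tool_rot": TCP orientation; "ft_force": force on the tool from outside, world axes, zero at the start; "ft_torque": the same for the moment, N m; "gripper_width": finger opening in mm; "grip_force": force on a finger pad.
Only numpy, scipy, OpenCV 4.12 (cv2) and the standard library are available. Lean on these libraries where they do the work, as an engineer would, in place of code of your own. Each camera call takes 0.05 s, during which the arm holds its last target. There are 200 camera calls.

## Working session

There is one attempt and no reset: what is moved stays moved. The work goes in short steps, Python scripts to look and compute and a tool call to move; the robot and the scene stay as the last step left them, time stands still between calls to the robot, and variables do not carry over. Pictures are saved under pics/ and viewed, at most 12 in all, crops included, and the job is handed in when it is done.

Besides the shell and the picture viewer there is one more tool, called in YAML: its name, and indented under it one key for each argument. step_arm: Moves the arm, as the interface text tells. Shifts and turns lie within -1 to 1; 1 stands for 50 mm of shift or 5 degrees of turn. Its arguments: {"type":"object","properties":{"targets":{"type":"array","items":{"type":"array","items":{"type":"number"}}},"force":{"type":"number"}},"required":["targets"]}

```bash
mkdir -p pics; ls; python3 - <<'E'
from station import r, vision
import cv2,numpy as np
o=r.get_obs();print(o,r.tip_extent)
for n in("scene","side"):
    p,d=vision.capture(n);cv2.imwrite(f"pics/{n}0.png",p[:,:,::-1]);np.savez(f"{n}0.npz",p=p,d=d,**vision.camera_params(n))
    c=vision.camera_params(n);print(n,-c["R"].T@c["t"])
E
```

```text
pics
{'time': 0.0, 'joint_pos': array([ 0.81049544, 18.44071348, -4.01581875, 83.17677774,  1.29467994,
       78.54104213, -3.26001169]), 'qvel': array([-0.0613372 , -0.01081159,  0.02192132,  0.01089711, -0.08101901,
       -0.04411154,  0.00390838]), 'effort': array([-1.25131752e-03, -4.93579853e+01, -3.82724963e-01, -3.14334905e+01,
        1.30020955e-02,  1.12603378e-02,  4.26072404e-06]), 'position': array([ 6.49466407e+02, -7.44091187e-02,  2.41188345e+02]), 'tool_rot': array([-1.79886697e+02,  5.44869030e-03,  8.99994983e+01]), 'ft_force': array([-0.43166398, -0.01985142,  0.03495584]), 'ft_torque': array([ 0.07413958,  0.00634291, -0.02655016]), 'grip_force': 0.0, 'gripper_width': 85.16852893093115} 11.0
scene [1388.78255277 -103.9158798   771.51073605]
side [ 381.61346898 -878.34926769  619.2060532 ]
```

View pics/scene0.png

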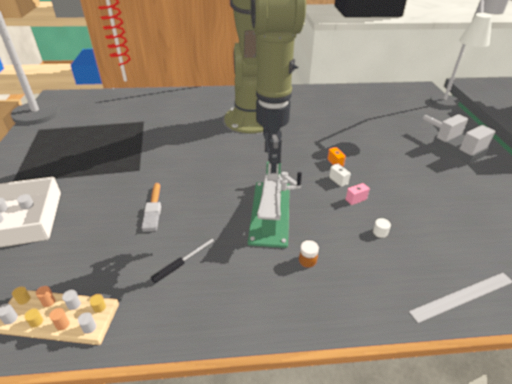

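View pics/side0.png

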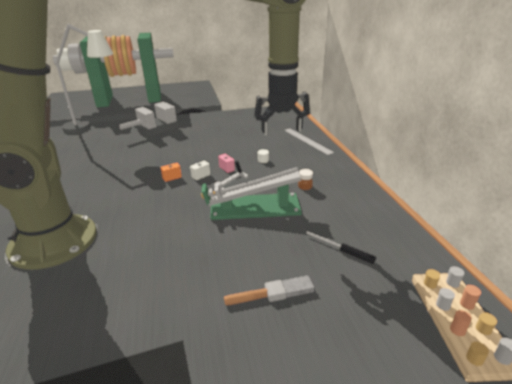

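The scene view shows the white blank near (340,175) between the orange and pink look-alikes. The chute is at (270,205), with its gate handle at (299,178). Its upper end faces away from the robot. Next I'll enlarge these areas.

```bash
cat > h.py <<'E'
import numpy as np,cv2
def load(n): return np.load(n+".npz")
def cloud(z):
    K,R,t,d=z["camera_matrix"],z["R"],z["t"],z["d"].astype(float)
    v,u=np.indices(d.shape); P=np.stack([(u-K[0,2])/K[0,0]*d,(v-K[1,2])/K[1,1]*d,d],-1)
    return (P-t)@R
def ray(z,u,v,h):
    K,R,t=z["camera_matrix"],z["R"],z["t"]
    c=-R.T@t; w=R.T@np.linalg.solve(K,[u,v,1.]); return c+w*(h-c[2])/w[2]
def proj(z,X):
    q=z["R"]@np.asarray(X,float)+z["t"]; q=z["camera_matrix"]@q; return q[:2]/q[2]
E
python3 - <<'E'
from h import *
a=load("scene0");b=load("side0")
A=cv2.resize(a["p"][140:270,230:400,::-1],None,fx=4,fy=4,interpolation=2)[:, :]
A=cv2.resize(A,(400*170//170*1,306)); B=cv2.resize(b["p"][140:230,150:320,::-1],(400,212),interpolation=2)
A=cv2.resize(a["p"][140:270,230:400,::-1],(720,550),interpolation=2)
cv2.imwrite("pics/cA.png",A);B=cv2.resize(b["p"][140:230,150:320,::-1],(765,405),interpolation=2);cv2.imwrite("pics/cB.png",B)
for z in(a,b):
    P=cloud(z);hsv=cv2.cvtColor(z["p"],cv2.COLOR_RGB2HSV)
    g=(hsv[...,0]>60)&(hsv[...,0]<90)&(hsv[...,1]>110)&(P[...,0]<1000)&(P[...,0]>400)&(abs(P[...,1])<250)
    for lo,hi in((2,18),(18,110)):
        m=g&(P[...,2]>lo)&(P[...,2]<hi);q=P[m]
        if len(q)>20: print(lo,len(q),np.percentile(q,[2,50,98],axis=0).round(),cv2.minAreaRect(q[:,:2].astype(np.float32)))
    w=(hsv[...,1]<50)&(hsv[...,2]>150)&(P[...,2]>25)&(P[...,2]<60)&(P[...,0]<900)&(P[...,0]>400)&(abs(P[...,1])<350)
    n,l,s,c=cv2.connectedComponentsWithStats(w.astype(np.uint8))
    for i in range(1,n):
        if s[i,4]>15:
            q=P[l==i];print(c[i],s[i,4],np.median(q,0).round(),cv2.minAreaRect(q[q[:,2]>38][:,:2].astype(np.float32)) if (q[:,2]>38).sum()>5 else '')
E
```

```text
[339.92857143 171.81318681] 182 [438. 258.  41.] ((432.03021240234375, 260.08758544921875), (61.56108856201172, 32.98771667480469), 29.533580780029297)
[275.00913242 181.05022831] 219 [481.  37.  50.] ((482.2139892578125, 40.23478317260742), (71.79436492919922, 87.18046569824219), 83.86492156982422)
[382.61702128 224.24113475] 141 [680. 318.  34.] 
[309.10087719 248.57894737] 228 [767.  90.  53.] ((763.3681030273438, 91.35929107666016), (41.215415954589844, 42.02970886230469), 89.42061614990234)
[263.         152.66153846] 65 [673. 314.  35.] 
[199.70860927 166.65562914] 151 [431. 253.  41.] ((431.7249755859375, 259.7830810546875), (60.98668670654297, 32.961666107177734), 29.773563385009766)
[305.56896552 173.61206897] 116 [760.  85.  54.] ((761.6357421875, 92.4039535522461), (41.5400390625, 41.03523254394531), 31.991689682006836)
[223.88235294 188.94117647] 17 [486.  52.  55.] ((485.9456481933594, 60.38705825805664), (15.963541030883789, 33.33063507080078), 15.452528953552246)
[228.33333333 193.16666667] 54 [494.  30.  55.] ((495.0829162597656, 27.561580657958984), (48.237064361572266, 32.384613037109375), 38.038936614990234)
[214.95454545 197.22727273] 22 [456.  33.  44.] ((454.18804931640625, 31.180925369262695), (14.164529800415039, 36.89801788330078), 1.9017161130905151)
```

View pics/cA.png

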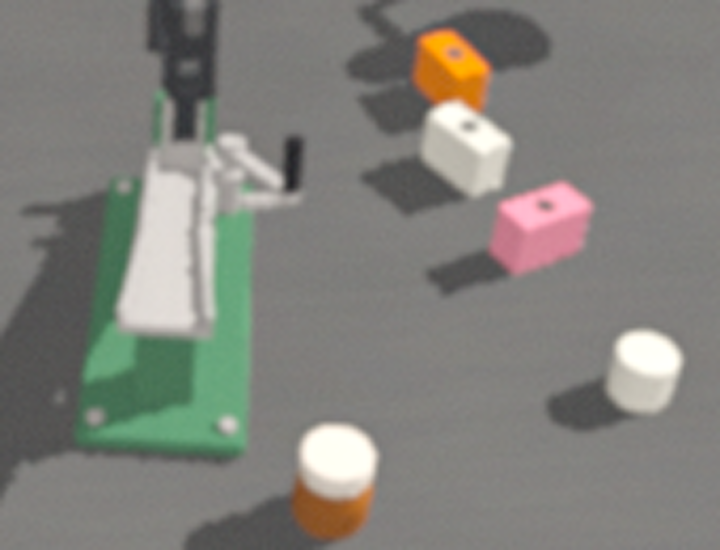

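View pics/cB.png

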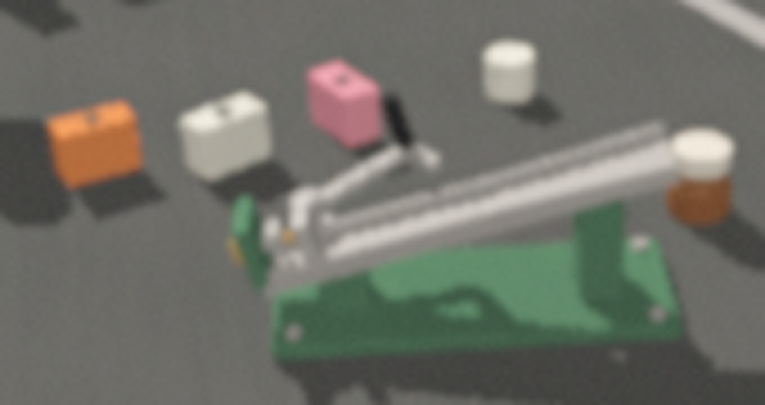

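The crops show the blank clearly (its disc is at about (340,170) in the full picture). The trough's floor runs from (272,218), the upper end, to (275,175). The handle stands on the blank's side. Now I'll fit the trough from the depth data.

```bash
python3 - <<'E'
from h import *
for n in("scene0","side0"):
    z=load(n);P=cloud(z);hsv=cv2.cvtColor(z["p"],cv2.COLOR_RGB2HSV)
    gray=(hsv[...,1]<60)&(hsv[...,2]>100)&(P[...,0]>420)&(P[...,0]<770)&(P[...,1]>-100)&(P[...,1]<90)&(P[...,2]>30)&(P[...,2]<125)&~((P[...,0]>735)&(P[...,1]>55))
    nn,l,s,c=cv2.connectedComponentsWithStats(gray.astype(np.uint8));i=1+np.argmax(s[1:,4]);q=P[l==i]
    q=q[(q[:,0]>540)]
    print(n,len(q),q.min(0).round(),q.max(0).round())
    A=np.c_[q[:,:2],np.ones(len(q))];k=np.ones(len(q),bool)
    for _ in range(8):
        f=np.linalg.lstsq(A[k],q[k,2],rcond=None)[0];e=q[:,2]-A@f;k=abs(e)<4
    print("plane",f,np.degrees(np.arctan(np.hypot(*f[:2]))),np.degrees(np.arctan2(-f[1],-f[0])),k.sum(), "height of plane@45 x at y=0:",(45-f[2])/f[0])
    for x in range(540,760,20):
        w=q[abs(q[:,0]-x)<10]
        if len(w)>4: print(x,len(w),np.percentile(w[:,1],[0,5,50,95,100]).round(1),w[:,2].mean().round(1))
    g=(hsv[...,0]>60)&(hsv[...,0]<95)&(hsv[...,1]>90)&(P[...,0]<1000)&(P[...,0]>400)&(abs(P[...,1])<200)
    m=g&(P[...,2]<20);print("base",m.sum(),cv2.minAreaRect(P[m][:,:2].astype(np.float32)), np.median(P[m][:,2]))
    hsvd=(hsv[...,2]<60)&(P[...,2]>40)&(P[...,2]<130)&(P[...,0]>430)&(P[...,0]<620)&(P[...,1]>70)&(P[...,1]<170)
    if hsvd.any():
        h=P[hsvd];v,u=np.nonzero(hsvd);print("handle",len(h),np.percentile(h,[5,50,95],axis=0).round(),u.mean(),v.mean())
E
```

```text
scene0 643 [540. -34.  64.] [709.  90. 119.]
plane [ 2.60927529e-01 -4.65423578e-02 -7.51001351e+01] 14.844688089687423 169.88636104504812 484 height of plane@45 x at y=0: 460.28158016709256
540 30 [-5.6 -4.3 24.3 80.5 87.9] 69.7
560 90 [-10.4  -4.9  30.9  84.1  89.6] 75.5
580 51 [-12.9  -9.9  11.6  35.3  38.1] 77.0
600 58 [-17.6 -11.3  10.2  32.   34.7] 82.4
620 67 [-18.5 -15.3   5.3  29.   32.2] 87.4
640 65 [-21.6 -18.9   3.9  25.8  27.6] 93.3
660 81 [-26.2 -23.4  -2.4  23.4  25.7] 97.1
680 98 [-33.5 -27.8  -1.7  19.9  22.9] 99.3
700 103 [-34.4 -33.8  -6.2  18.5  20.6] 107.4
base 980 ((585.6889038085938, 11.469871520996094), (103.23275756835938, 248.1939239501953), 80.13953399658203) 10.80447329161285
handle 25 [[539.  95.  90.]
 [545.  97. 108.]
 [549. 100. 119.]] 298.6 177.96
side0 754 [540. -35.  60.] [707.  44. 119.]
plane [ 2.72179484e-01  1.22856717e-02 -8.13653918e+01] 15.2406839588785 -177.41553020775373 507 height of plane@45 x at y=0: 464.27228882692134
540 44 [-7.6 -6.  19.7 41.6 44.3] 69.0
560 86 [-10.6  -8.6  15.9  38.3  41.4] 73.2
580 86 [-15.7 -11.3  14.1  36.1  37.5] 78.9
600 83 [-17.1 -14.5  13.3  32.7  35.1] 83.9
620 90 [-20.8 -18.2   6.8  30.7  32.2] 89.2
640 102 [-23.3 -22.4   0.8  28.   29.1] 93.7
660 104 [-29.6 -26.4  -2.   24.9  27.6] 98.3
680 96 [-33.1 -30.4  -2.6  25.   31.8] 105.5
700 63 [-34.8 -33.7   5.9  22.7  25.8] 109.9
base 0 ((0.0, 0.0), (0.0, 0.0), 0.0) nan
handle 29 [[534.  93.  90.]
 [540.  95. 106.]
 [545.  98. 118.]] 237.82758620689654 166.48275862068965
  return _methods._mean(a, axis=axis, dtype=dtype,
  ret = ret.dtype.type(ret / rcount)
```

```bash
cat >> h.py <<'E'
from scipy.spatial.transform import Rotation as Ro
def plan(o,pos,R):
    """print turn rotvec (tool axes, units 5deg) then shift in tool axes after the turn (units 50mm)"""
    R0=Ro.from_euler("xyz",o["tool_rot"],degrees=True);R1=Ro.from_matrix(R)
    rv=np.degrees((R0.inv()*R1).as_rotvec())/5; d=np.asarray(pos)-o["position"]
    print("turn",rv.round(2),"shift after turn",(R1.inv().apply(d)/50).round(3),"shift before turn",(R0.inv().apply(d)/50).round(3),"|",np.linalg.norm(d).round(1))
def down(yaw_y):  # tool pointing down with tool y at yaw_y deg
    c,s=np.cos(np.radians(yaw_y)),np.sin(np.radians(yaw_y)); y=np.array([c,s,0]);z=np.array([0,0,-1.]);return np.c_[np.cross(y,z),y,z]
E
python3 - <<'E'
from h import *
from station import r
z=load("scene0");P=cloud(z);hsv=cv2.cvtColor(z["p"],cv2.COLOR_RGB2HSV)
for n,lo,hi,s in(("orange",5,18,180),("pink",160,180,80)):
    m=(hsv[...,0]>=lo)&(hsv[...,0]<hi)&(hsv[...,1]>s)&(P[...,0]<650)&(P[...,2]>38)&(P[...,2]<60)&(P[...,1]>150)
    print(n,m.sum(),cv2.minAreaRect(P[m][:,:2].astype(np.float32)))
plan(r.get_obs(),[432,260,150],down(-60.4))
E
```

```text
orange 30 ((330.10711669921875, 275.4985046386719), (59.22853088378906, 30.602783203125), 15.328356742858887)
pink 45 ((529.591796875, 290.7257080078125), (31.45874786376953, 60.67466354370117), 23.296443939208984)
turn [-2.000e-02  1.000e-02  1.208e+01] shift after turn [-1.214 -6.671  1.826] shift before turn [ 5.201 -4.347  1.833] | 351.1
```

step_arm:
  targets:
    - [0.65,-0.54,0,0,0,1,60]
    - [0.65,-0.54,0,0,0,1,60]
    - [0,0,0,0,0,1,60]
    - [0,0,0,0,0,1,60]
    - [0,0,0,0,0,1,60]
    - [0,0,0,0,0,1,60]
    - [0,0,0,0,0,1,60]
    - [0,0,0,0,0,1,60]
    - [0,0,0,0,0,1,60]
    - [0,0,0,0,0,1,60]
    - [0,0,0,0,0,1,60]
    - [0,0,0,0,0,1,60]
  force: 40

```text
time: 1.6
position: [598.6, 67.2, 241.7]
tool_rot: [-180.0, 0.1, 29.8]
ft_force: [0.1, 0.5, -0.5]
gripper_width: 65.1
grip_force: 0.0
```

```bash
python3 - <<'E'
from h import *
from station import r
plan(r.get_obs(),[432,260,190],down(-60.4))
E
```

```text
turn [-0.    0.01  0.05] shift after turn [-0.992 -5.     1.035] shift before turn [-0.971 -5.003  1.037] | 260.1
```

step_arm:
  targets:
    - [-0.17,-0.83,0,0,0,0,60]
    - [-0.17,-0.83,0,0,0,0,60]
    - [-0.17,-0.83,0.2,0,0,0,60]
    - [-0.17,-0.83,0.2,0,0,0,60]
    - [-0.16,-0.84,0.3,0,0,0,60]
    - [-0.16,-0.84,0.3,0,0,0,60]
    - [0,0,0,0,0,0,60]

```text
time: 2.48
position: [427.1, 261.3, 190.8]
tool_rot: [-179.9, 0.2, 30.4]
ft_force: [-0.4, -0.4, 0.3]
gripper_width: 65.0
grip_force: 0.0
```

```bash
cat > look.py <<'E'
import sys;from h import *
from station import r,vision
n,tag=sys.argv[1:3]
c=vision.camera_params(n);p,d=vision.capture(n);np.savez(tag+".npz",p=p,d=d,**c);cv2.imwrite(f"pics/{tag}.png",p[:,:,::-1])
E
python3 look.py wrist w1; python3 - <<'E'
from h import *
from station import r
o=r.get_obs();print(o["position"],o["tool_rot"])
z=load("w1");P=cloud(z);print("cam",-z["R"].T@z["t"])
hsv=cv2.cvtColor(z["p"],cv2.COLOR_RGB2HSV)
m=(hsv[...,1]<50)&(hsv[...,2]>120)&(P[...,2]>39)&(P[...,2]<49)&(np.hypot(P[...,0]-432,P[...,1]-260)<55)
b=cv2.minAreaRect(P[m][:,:2].astype(np.float32));print(m.sum(),b,np.median(P[m][:,2]))
v,u=np.nonzero(m);print(u.mean(),v.mean())
E
```

```text
[429.18057528 259.55683218 191.56351792] [1.79984266e+02 8.83610354e-02 3.02067330e+01]
cam [496.77426609 302.38888096 322.01690298]
1948 ((428.494384765625, 263.1046142578125), (59.98045349121094, 29.9373836517334), 28.291399002075195) 44.0059493799361
250.86396303901438 177.23305954825463
```

View pics/w1.png

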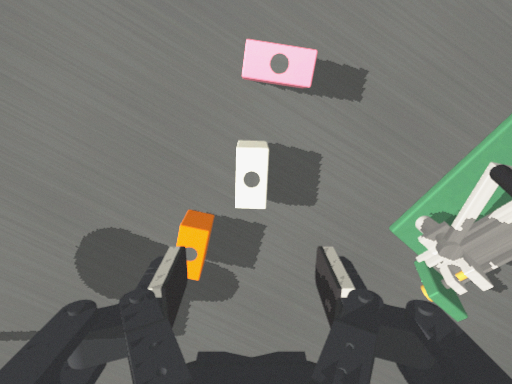

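```bash
python3 - <<'E'
from h import *
from station import r
plan(r.get_obs(),[429.5,262,24],down(-61.4))
E
```

```text
turn [0.   0.02 0.32] shift after turn [ 0.029 -0.04   3.351] shift before turn [ 0.035 -0.04   3.351] | 167.6
```

step_arm:
  targets:
    - [0.03,-0.04,0.6,0,0,0.32,60]
    - [0,0,0.6,0,0,0,60]
    - [0,0,0.6,0,0,0,60]
    - [0,0,0.6,0,0,0,60]
    - [0,0,0.5,0,0,0,60]
    - [0,0,0.3,0,0,0,60]
    - [0,0,0.15,0,0,0,60]
    - [0,0,0,0,0,0,60]
    - [0,0,0,0,0,0,60]

```text
time: 3.65
position: [431.7, 261.6, 25.7]
tool_rot: [180.0, -0.1, 28.4]
ft_force: [0.1, 0.7, 0.2]
gripper_width: 65.4
grip_force: 0.0
```

step_arm:
  targets:
    - [0,0,0,0,0,0,200]
    - [0,0,0,0,0,0,200]
    - [0,0,0,0,0,0,200]
    - [0,0,0,0,0,0,200]
    - [0,0,0,0,0,0,200]
    - [0,0,0,0,0,0,200]
  force: 40

```text
time: 4.4
position: [431.4, 261.7, 25.5]
tool_rot: [-180.0, -0.1, 28.4]
ft_force: [-0.9, 0.4, 5.8]
gripper_width: 29.3
grip_force: 41.3
```

step_arm:
  targets:
    - [0,0,-0.3,0,0,0,200]
    - [0,0,-0.6,0,0,0,200]
    - [0,0,-0.8,0,0,0,200]
    - [0,0,-0.9,0,0,0,200]
    - [0,0,-0.9,0,0,0,200]
    - [0,0,-0.6,0,0,1,200]
    - [0,0,-0.3,0,0,1,200]
    - [0,0,0,0,0,1,200]
    - [0,0,0,0,0,1,200]
    - [0,0,0,0,0,1,200]
    - [0,0,0,0,0,1,200]
    - [0,0,0,0,0,1,200]
    - [0,0,0,0,0,0.7,200]
    - [0,0,0,0,0,0,200]

```text
time: 6.15
position: [430.5, 260.7, 244.7]
tool_rot: [180.0, 0.0, -10.1]
ft_force: [0.3, -0.7, -2.9]
gripper_width: 29.6
grip_force: 40.4
```

```bash
python3 - <<'E'
from h import *
from station import r
plan(r.get_obs(),[610,8,260],down(-99.9))
E
```

```text
turn [ 0.01  0.01 -0.03] shift after turn [ 4.405  4.362 -0.306] shift before turn [ 4.418  4.349 -0.305] | 310.3
```

step_arm:
  targets:
    - [0.4,0.7,-0.05,0,0,0,200]
    - [0.4,0.7,-0.05,0,0,0,200]
    - [0.4,0.7,-0.05,0,0,0,200]
    - [0.4,0.7,-0.05,0,0,0,200]
    - [0.4,0.7,-0.05,0,0,0,200]
    - [0.5,0.7,-0.05,0,0,0,200]
    - [0.3,0.2,0,0,0,0,200]
    - [0,0,0,0,0,0,200]
    - [0,0,0,0,0,0,200]
    - [0,0,0,0,0,0,200]

```text
time: 7.4
position: [529.7, 21.7, 259.8]
tool_rot: [-180.0, 0.0, -9.9]
ft_force: [0.2, -0.0, -1.6]
gripper_width: 29.7
grip_force: 40.4
```

```bash
python3 look.py wrist w2; python3 - <<'E'
from h import *
from station import r
o=r.get_obs();print(o["position"],o["tool_rot"])
E
```

```text
[529.74356737  21.41690892 259.85480812] [-1.79987700e+02  1.26530326e-02 -9.95843103e+00]
```

View pics/w2.png

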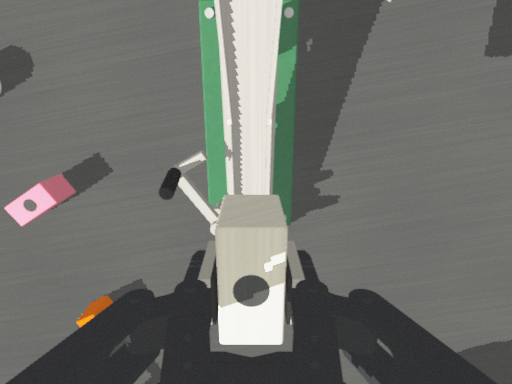

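The view shows the trough running up the picture at column ~250, the base plate edges at ~207 and ~296, and the handle at (172,183). The blank is held square.

```bash
python3 - <<'E'
from h import *
z=load("w2");P=cloud(z);hsv=cv2.cvtColor(z["p"],cv2.COLOR_RGB2HSV)
rows=slice(0,190)
g=(hsv[...,0]>60)&(hsv[...,0]<95)&(hsv[...,1]>90)&(abs(P[...,2]-11)<5)
L=[];
for v in range(20,190,6):
    u=np.nonzero(g[v,180:320])[0]+180
    if len(u): L.append((P[v,u[0]]+P[v,u[-1]])/2); 
L=np.array(L);k=np.polyfit(L[:,0],L[:,1],1);print("base",np.degrees(np.arctan(k[0])),np.polyval(k,[540,645]))
# trough: points z>40
t=(hsv[...,1]<70)&(P[...,2]>50)&(P[...,2]<135)&(P[...,2]>40+0.2*(P[...,0]-460))
M=[]
for v in range(2,188,4):
    u=np.nonzero(t[v,205:285])[0]+205
    if len(u)>20:
        q=P[v,u];e=[q[0],q[-1]];M.append((*((q[0]+q[-1])/2),q[0][1]-q[-1][1],np.median(q[:,2])))
M=np.array(M);print(M[::4].round(1));k=np.polyfit(M[:,0],M[:,1],1);print("walls",np.degrees(np.arctan(k[0])),np.polyval(k,[540,645]))
f=[]  # floor: central strip
q=P[2:188,240:262].reshape(-1,3);q=q[q[:,2]>40];d=np.array([-np.cos(np.radians(9.9)),np.sin(np.radians(9.9))])
s=q[:,:2]@d;k=np.polyfit(s,q[:,2],1);e=q[:,2]-np.polyval(k,s);k=np.polyfit(s[abs(e)<3],q[abs(e)<3,2],1);print("floor",np.degrees(np.arctan(k[0])),"s at z=45:",(45-k[1])/k[0], np.std(e), "s with 15deg:",np.median(s+(q[:,2]-45)/np.tan(np.radians(15))))
h=(hsv[...,2]<45)&(P[...,2]>95)&(P[...,2]<135);h[:,:150]=0;h[:,195:]=0;h[:150]=0;h[215:]=0
print("handle",h.sum(),np.percentile(P[h],[5,50,95],axis=0).round(1))
# upper end from first views
for n in("scene0","side0"):
    a=load(n);Q=cloud(a);hs=cv2.cvtColor(a["p"],cv2.COLOR_RGB2HSV)
    m=(hs[...,1]<60)&(hs[...,2]>100)&(Q[...,0]>640)&(Q[...,0]<740)&(Q[...,1]>-45)&(Q[...,1]<35)&(Q[...,2]>85)&(Q[...,2]<125)
    print(n,np.percentile(Q[m][:,:2]@d,[0,1,3]).round(1))
E
```

```text
base -9.747595407943276 [21.83923867  3.80147557]
[[ 6.764e+02 -1.500e+00  1.104e+02  5.270e+01  1.036e+02]
 [ 6.657e+02  4.000e-01  1.082e+02  5.070e+01  1.007e+02]
 [ 6.545e+02  2.400e+00  1.057e+02  5.030e+01  9.770e+01]
 [ 6.432e+02  3.700e+00  9.870e+01  4.980e+01  9.420e+01]
 [ 6.312e+02  6.300e+00  8.990e+01  5.020e+01  9.090e+01]
 [ 6.178e+02  8.400e+00  8.750e+01  5.040e+01  8.750e+01]
 [ 6.037e+02  1.080e+01  8.320e+01  5.010e+01  8.370e+01]
 [ 5.888e+02  1.360e+01  7.870e+01  4.970e+01  7.970e+01]
 [ 5.729e+02  1.590e+01  7.520e+01  5.000e+01  7.530e+01]
 [ 5.560e+02  1.890e+01  6.990e+01  4.960e+01  7.060e+01]
 [ 5.383e+02  2.270e+01  6.540e+01  5.020e+01  6.570e+01]
 [ 5.191e+02  2.560e+01  6.030e+01  5.070e+01  6.050e+01]]
walls -10.323977771179223 [23.01653964  3.8894094 ]
floor -14.960501634102862 s at z=45: -449.3542875314476 19.131014953932713 s with 15deg: -449.76453653629517
handle 178 [[536.5  94.3  96.6]
 [541.8  96.8 109.4]
 [546.2 102.2 120.1]]
scene0 [-698.1 -695.6 -694.5]
side0 [-693.3 -692.6 -691.8]
```

```bash
cat >> h.py <<'E'
a_=np.radians(170.0);t_=np.radians(15);d_=np.array([np.cos(a_),np.sin(a_),0]);O=np.array([464.1,35.8,45.])
X=np.cos(t_)*d_-np.sin(t_)*np.array([0,0,1]);Z=np.sin(t_)*d_+np.cos(t_)*np.array([0,0,1]);Y=np.cross(Z,X);T=np.c_[X,Y,Z]
RT=np.c_[-X,Y,-Z]
W=lambda *p:O+T@np.array(p,float)
loc=lambda p:T.T@(np.asarray(p)-O)
E
python3 - <<'E'
from h import *
from station import r
o=r.get_obs();plan(o,W(-185,0,65.5),RT);print(W(-185,0,25.5),loc(o["position"]))
E
```

```text
turn [-0.    3.    0.01] shift after turn [ 1.291 -0.055  2.493] shift before turn [ 1.892 -0.053  2.074] | 140.4
[633.58186132   5.91577511 117.51263191] [-120.46453529    2.76569376  190.15569015]
```

step_arm:
  targets:
    - [0,0,0,0,0.5,0,200]
    - [0,0,0,0,1,0,200]
    - [0,0,0,0,1,0,200]
    - [0.4,-0.02,0,0,0.5,0,200]
    - [0.5,-0.02,0.3,0,0,0,200]
    - [0.39,-0.02,0.6,0,0,0,200]
    - [0,0,0.7,0,0,0,200]
    - [0,0,0.6,0,0,0,200]
    - [0,0,0.3,0,0,0,200]
    - [0,0,0,0,0,0,200]
    - [0,0,0,0,0,0,200]

```text
time: 8.82
position: [624.8, 6.7, 156.5]
tool_rot: [-180.0, -15.1, -10.1]
ft_force: [-0.1, -0.9, -1.6]
gripper_width: 29.5
grip_force: 40.4
```

```bash
python3 look.py side s2; python3 look.py scene c2; python3 - <<'E'
from h import *
from station import r
o=r.get_obs();plan(o,W(-185,0,28),RT);print(loc(o["position"]))
a=load("c2")["p"][150:250,220:340,::-1];b=load("s2")["p"][120:220,195:315,::-1]
cv2.imwrite("pics/m2.png",np.hstack([cv2.resize(i,(398,332),interpolation=2) for i in(a,b)]))
E
```

```text
turn [-0.   -0.03 -0.02] shift after turn [-0.035 -0.017  0.753] shift before turn [-0.037 -0.016  0.753] | 37.7
[-186.74040973    0.83447909   65.63978039]
```

View pics/m2.png

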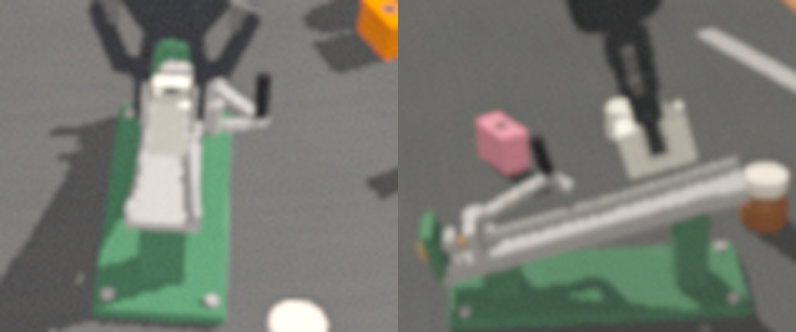

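The blank hangs centred over the trough and parallel to its floor. Next I'll lower it until it touches.

step_arm:
  targets:
    - [0,-0.017,0.3,0,0,0,200]
    - [0,0,0.25,0,0,0,200]
    - [0,0,0.15,0,0,0,200]
    - [0,0,0.05,0,0,0,200]
    - [0,0,0,0,0,0,200]
    - [0,0,0,0,0,0,200]

```text
time: 9.68
position: [634.2, 5.5, 119.2]
tool_rot: [-180.0, -15.1, -10.1]
ft_force: [0.2, 0.1, -2.6]
gripper_width: 29.3
grip_force: 40.5
```

step_arm:
  targets:
    - [0,0,0.02,0,0,0,200]
    - [0,0,0.02,0,0,0,200]
    - [0,0,0,0,0,0,200]

```text
time: 10.05
position: [634.4, 5.4, 117.8]
tool_rot: [-180.0, -15.0, -10.1]
ft_force: [-4.8, -0.3, 5.5]
gripper_width: 29.6
grip_force: 41.5
```

step_arm:
  targets:
    - [0,0,-0.01,0,0,0,200]
    - [0,0,0,0,0,0,140]
    - [0,0,0,0,0,0,110]
    - [0,0,0,0,0,0,90]
    - [0,0,0,0,0,0,90]
    - [0,0,0,0,0,0,90]
    - [0,0,0,0,0,0,90]

```text
time: 10.92
position: [634.2, 5.4, 117.3]
tool_rot: [180.0, -15.0, -10.1]
ft_force: [-0.3, -0.5, -0.0]
gripper_width: 55.4
grip_force: 0.0
```

```bash
python3 look.py wrist w3; python3 - <<'E'
from h import *
from station import r
o=r.get_obs();print(loc(o["position"]),o["gripper_width"])
z=load("w3");P=(cloud(z)-O)@T
m=(abs(P[...,2]-44)<4)&(P[...,0]>-240)&(P[...,0]<-120)&(abs(P[...,1])<19)&(z["p"].min(-1)>110)
print(m.sum(),cv2.minAreaRect(P[m][:,:2].astype(np.float32)),np.median(P[m][:,2]))
E
```

```text
[-185.6578344     0.36489002   25.10616261] 55.347155328071025
7536 ((-184.34262084960938, 0.3340950012207031), (30.225128173828125, 61.08720779418945), 89.83751678466797) 44.14575535907107
```

View pics/w3.png

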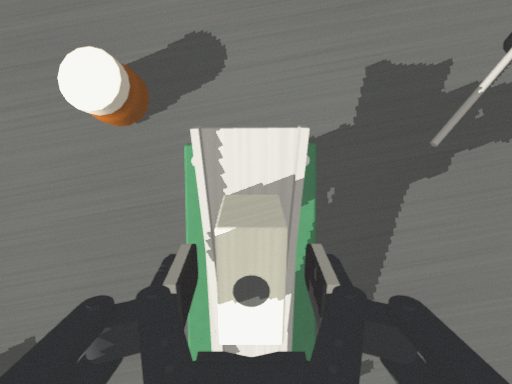

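step_arm:
  targets:
    - [0,0,-0.5,0,0,0,90]
    - [0,0,-0.7,0,0,0,90]
    - [0.3,0,-0.2,0,-0.3,0,150]
    - [0.5,0,0,0,-0.3,0,255]
    - [0.4,0,0,0,0,0,255]
    - [0,0,0,0,0,0,255]
    - [0,0,0,0,0,0,255]
    - [0,0,0,0,0,0,255]

```text
time: 11.98
position: [673.0, -1.3, 198.5]
tool_rot: [180.0, -12.0, -10.1]
ft_force: [-0.0, 0.0, -0.6]
gripper_width: -0.2
grip_force: 0.0
```

```bash
python3 - <<'E'
from h import *
from station import r
o=r.get_obs();print(loc(o["position"]),o["gripper_width"],o["tool_rot"],o["ft_force"]);R=Ro.from_euler("xyz",o["tool_rot"],degrees=True).as_matrix()
plan(o,W(-240,0,23),R)
print("unit X in tool",R.T@X,"Z",R.T@Z)
E
```

```text
[-244.63029367    0.25629705   93.3314374 ] -0.17222818975836482 [179.99809939 -11.95743915 -10.07259317] [-0.00802486  0.04412167 -0.62496676]
turn [0. 0. 0.] shift after turn [-0.018 -0.006  1.41 ] shift before turn [-0.018 -0.006  1.41 ] | 70.5
unit X in tool [-0.99858962  0.00122206  0.05307795] Z [-5.30775474e-02  3.61046166e-04 -9.98590328e-01]
```

step_arm:
  targets:
    - [0,-0.006,0.4,0,0,0,255]
    - [0,0,0.45,0,0,0,255]
    - [0,0,0.4,0,0,0,255]
    - [0,0,0.16,0,0,0,255]
    - [0,0,0,0,0,0,255]
    - [0,0,0,0,0,0,255]

```text
time: 12.72
position: [688.9, -3.8, 130.7]
tool_rot: [-180.0, -12.1, -10.1]
ft_force: [-0.2, 0.8, 0.1]
gripper_width: -0.0
grip_force: 0.0
```

step_arm:
  targets:
    - [-0.1,0,0.005,0,0,0,255]
    - [-0.1,0,0.005,0,0,0,255]
    - [-0.1,0,0.005,0,0,0,255]
    - [-0.1,0,0.005,0,0,0,255]
    - [-0.1,0,0.005,0,0,0,255]
    - [-0.1,0,0.005,0,0,0,255]
    - [-0.1,0,0.005,0,0,0,255]
    - [-0.1,0,0.005,0,0,0,255]
    - [0,0,0,0,0,0,255]

```text
time: 13.85
position: [649.4, 3.1, 119.1]
tool_rot: [180.0, -11.9, -10.1]
ft_force: [0.2, 1.0, 0.5]
gripper_width: -0.2
grip_force: 0.0
```

```bash
python3 look.py side s3; python3 look.py scene c3; python3 - <<'E'
from h import *
from station import r
o=r.get_obs();print(loc(o["position"]),T.T@o["ft_force"])
a=load("c3")["p"][150:250,220:340,::-1];b=load("s3")["p"][120:220,195:315,::-1]
cv2.imwrite("pics/m3.png",np.hstack([cv2.resize(i,(398,332),interpolation=2) for i in(a,b)]))
for n in("c3","s3"):
    z=load(n);P=(cloud(z)-O)@T;m=(abs(P[...,2]-44)<4)&(P[...,0]>-215)&(P[...,0]<-60)&(abs(P[...,1])<17)&(z["p"].min(-1)>110)
    print(n,m.sum(),np.percentile(P[m],[2,50,98],axis=0).round(1))
E
```

```text
[-2.01313888e+02  1.63288233e-01  2.28121288e+01] [-0.0359707   0.512016   -0.51864682]
c3 34 [[-214.3  -10.8   40.6]
 [-209.6    2.8   43. ]
 [-135.3   15.2   47.3]]
s3 124 [[-189.8  -13.2   40.3]
 [-161.     4.8   43.7]
 [-133.    15.6   45.8]]
```

View pics/m3.png

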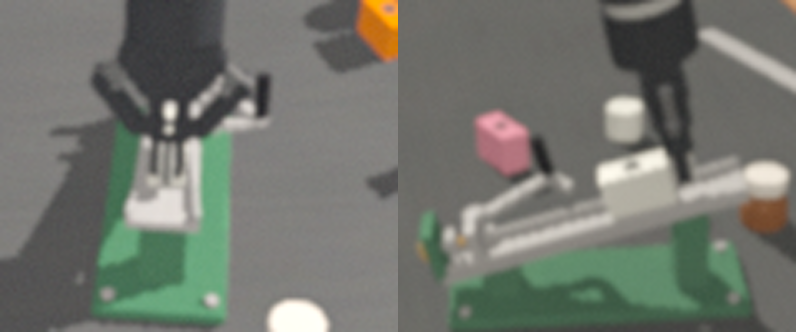

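step_arm:
  targets:
    - [-0.1,0,0.005,0,0,0,255]
    - [-0.1,0,0.005,0,0,0,255]
    - [-0.1,0,0.005,0,0,0,255]
    - [-0.1,0,0.005,0,0,0,255]
    - [-0.1,0,0.005,0,0,0,255]
    - [-0.1,0,0.005,0,0,0,255]
    - [-0.1,0,0.005,0,0,0,255]
    - [-0.1,0,0.005,0,0,0,255]
    - [0,0,0,0,0,0,255]

```text
time: 15.08
position: [611.5, 9.8, 109.0]
tool_rot: [180.0, -12.0, -10.1]
ft_force: [-0.4, -0.6, -0.3]
gripper_width: -0.1
grip_force: 0.0
```

step_arm:
  targets:
    - [-0.1,0,0.005,0,0,0,255]
    - [-0.1,0,0.005,0,0,0,255]
    - [-0.1,0,0.005,0,0,0,255]
    - [-0.1,0,0.005,0,0,0,255]
    - [-0.1,0,0.005,0,0,0,255]
    - [-0.1,0,0.005,0,0,0,255]
    - [-0.1,0,0.005,0,0,0,255]
    - [-0.1,0,0.005,0,0,0,255]
    - [-0.1,0,0.005,0,0,0,255]
    - [0,0,0,0,0,0,255]

```text
time: 16.32
position: [568.4, 17.4, 97.3]
tool_rot: [180.0, -11.9, -10.1]
ft_force: [-0.2, -1.1, -0.3]
gripper_width: 0.0
grip_force: 0.0
```

```bash
python3 look.py side s4; python3 - <<'E'
from h import *
from station import r
o=r.get_obs();print(loc(o["position"]),T.T@o["ft_force"])
for n in("s4",):
    z=load(n);P=(cloud(z)-O)@T;m=(abs(P[...,2]-44)<3)&(P[...,0]>-150)&(P[...,0]<10)&(abs(P[...,1])<17)&(z["p"].min(-1)>110)
    print(n,m.sum(),np.percentile(P[m],[2,50,98],axis=0).round(1))
E
```

```text
[-1.16131985e+02 -1.07436108e-02  2.31216202e+01] [-0.34493058 -0.29366989 -0.29860184]
s4 106 [[-104.6  -14.3   41.3]
 [ -76.4    3.8   43.6]
 [ -47.2   16.2   46. ]]
```

step_arm:
  targets:
    - [-0.08,0,0.004,0,0,0,255]
    - [-0.08,0,0.004,0,0,0,255]
    - [-0.08,0,0.004,0,0,0,255]
    - [-0.08,0,0.004,0,0,0,255]
    - [-0.04,0,0.002,0,0,0,255]
    - [-0.04,0,0.002,0,0,0,255]
    - [0,0,0,0,0,0,255]

```text
time: 17.25
position: [550.0, 20.7, 92.5]
tool_rot: [180.0, -12.0, -10.1]
ft_force: [-0.3, -0.2, -0.1]
gripper_width: -0.2
grip_force: 0.0
```

step_arm:
  targets:
    - [-0.02,0,0.001,0,0,0,255]
    - [-0.02,0,0.001,0,0,0,255]
    - [-0.02,0,0.001,0,0,0,255]
    - [0,0,0,0,0,0,255]

```text
time: 17.75
position: [547.2, 21.2, 91.8]
tool_rot: [180.0, -12.0, -10.1]
ft_force: [0.6, 0.6, 0.8]
gripper_width: 0.1
grip_force: 0.1
```

step_arm:
  targets:
    - [-0.02,0,0.001,0,0,0,255]
    - [-0.02,0,0.001,0,0,0,255]
    - [0,0,0,0,0,0,255]

```text
time: 18.12
position: [545.2, 21.6, 91.2]
tool_rot: [180.0, -12.0, -10.1]
ft_force: [0.5, 0.3, 0.4]
gripper_width: 0.3
grip_force: 0.1
```

step_arm:
  targets:
    - [0,0,0,0,0,0,255]

```text
time: 18.25
position: [545.3, 21.6, 91.2]
tool_rot: [180.0, -12.0, -10.1]
ft_force: [0.0, 0.6, -0.1]
gripper_width: -0.0
grip_force: 0.1
```

step_arm:
  targets:
    - [-0.02,0,0.001,0,0,0,255]
    - [-0.02,0,0.001,0,0,0,255]
    - [-0.02,0,0.001,0,0,0,255]
    - [0,0,0,0,0,0,255]

```text
time: 18.75
position: [542.4, 22.1, 90.5]
tool_rot: [180.0, -12.0, -10.1]
ft_force: [0.3, 0.7, 0.3]
gripper_width: 0.4
grip_force: 0.1
```

step_arm:
  targets:
    - [-0.02,0,0.001,0,0,0,255]
    - [-0.02,0,0.001,0,0,0,255]
    - [-0.02,0,0.001,0,0,0,255]
    - [0,0,0,0,0,0,255]

```text
time: 19.25
position: [539.5, 22.6, 89.7]
tool_rot: [180.0, -12.0, -10.1]
ft_force: [-0.2, 0.0, 0.3]
gripper_width: 0.2
grip_force: 0.0
```

step_arm:
  targets:
    - [-0.02,0,0.001,0,0,0,255]
    - [-0.02,0,0.001,0,0,0,255]
    - [-0.02,0,0.001,0,0,0,255]
    - [0,0,0,0,0,0,255]

```text
time: 19.75
position: [536.6, 23.1, 88.9]
tool_rot: [180.0, -12.0, -10.1]
ft_force: [0.1, 0.0, -0.1]
gripper_width: 0.0
grip_force: 0.1
```

step_arm:
  targets:
    - [-0.02,0,0.001,0,0,0,255]
    - [-0.02,0,0.001,0,0,0,255]
    - [-0.02,0,0.001,0,0,0,255]
    - [0,0,0,0,0,0,255]

```text
time: 20.25
position: [534.8, 23.6, 88.7]
tool_rot: [-180.0, -12.1, -10.1]
ft_force: [4.7, -0.3, -0.9]
gripper_width: 0.3
grip_force: 1.8
```

step_arm:
  targets:
    - [-0.02,0,0.001,0,0,0,255]
    - [0,0,0,0,0,0,255]
    - [0,0,0,0,0,0,255]

```text
time: 20.62
position: [534.3, 23.7, 88.7]
tool_rot: [-180.0, -12.2, -10.1]
ft_force: [5.4, -0.5, -0.5]
gripper_width: -0.5
grip_force: 2.5
```

```bash
python3 - <<'E'
from h import *
from station import r
o=r.get_obs();print(loc(o["position"]),T.T@o["ft_force"])
E
```

```text
[-80.14196336  -0.29867707  23.78969566] [-5.0654017  -0.40835526 -1.90224053]
```

step_arm:
  targets:
    - [-0.02,0,0.001,0,0,0,255]
    - [-0.01,0,0,0,0,0,255]
    - [0,0,0,0,0,0,255]
    - [0,0,0,0,0,0,255]

```text
time: 21.12
position: [533.8, 23.8, 88.9]
tool_rot: [-179.9, -12.3, -10.1]
ft_force: [6.6, -0.3, -0.8]
gripper_width: 0.0
grip_force: 3.4
```

step_arm:
  targets:
    - [0.02,0,-0.001,0,0,0,255]
    - [0.02,0,-0.001,0,0,0,255]
    - [0.02,0,-0.001,0,0,0,255]
    - [0.02,0,-0.001,0,0,0,255]
    - [0.02,0,-0.001,0,0,0,255]
    - [0.02,0,-0.001,0,0,0,255]
    - [0.04,0,-0.002,0,0,0,255]
    - [0.1,0,-0.005,0,0,0,255]
    - [0.3,0,-0.01,0,0,0,255]
    - [0.3,0,-0.2,0,0,0,255]
    - [0,0,-0.7,0,0.3,0,255]
    - [0,0,-0.8,0,0.3,0,255]
    - [0,0,0,0,0,0,255]

```text
time: 22.75
position: [556.9, 20.3, 184.8]
tool_rot: [-179.9, -15.4, -10.1]
ft_force: [0.7, -0.4, 0.3]
gripper_width: -0.0
grip_force: 0.0
```

```bash
python3 look.py wrist w5;  python3 - <<'E'
from h import *
from station import r
o=r.get_obs();print(loc(o["position"]),o["ft_force"]);plan(o,W(-79,-118,110),RT)
z=load("w5");P=(cloud(z)-O)@T;v=z["p"].max(-1)
m=(v<60)&(P[...,2]>25)&(P[...,2]<64)&(P[...,0]<-50)&(P[...,0]>-110)&(P[...,1]<-50)&(P[...,1]>-105)
print("handle",m.sum(),np.percentile(P[m],[5,50,95],axis=0).round(1) if m.any() else "")
import sys
E
python3 look.py side s5; python3 - <<'E'
from h import *
z=load("s5");P=(cloud(z)-O)@T;m=(abs(P[...,2]-44)<3)&(P[...,0]>-120)&(P[...,0]<-3)&(abs(P[...,1])<17)&(z["p"].min(-1)>110)
print(m.sum(),np.percentile(P[m],[2,50,98],axis=0).round(1))
m=(z["p"].max(-1)<60)&(P[...,2]>18)&(P[...,2]<62)&(P[...,0]<-50)&(P[...,0]>-110)&(P[...,1]<-50)&(P[...,1]>-105)
print("handle",m.sum(),np.percentile(P[m],[5,50,95],axis=0).round(1) if m.any() else "")
E
```

```text
[-125.51817461   -0.38897532  108.77332037] [ 0.67306554 -0.32748377 -0.99947163]
turn [-0.01 -0.04 -0.02] shift after turn [-0.93  -2.352 -0.025] shift before turn [-0.935 -2.35  -0.026] | 126.5
handle 609 [[-82.2 -80.2  27.4]
 [-80.1 -74.2  47.5]
 [-72.8 -70.4  58.8]]
105 [[-68.9 -14.2  41.4]
 [-41.3   2.4  43.7]
 [-13.7  16.   45.7]]
handle 28 [[-80.8 -75.1  26.4]
 [-77.9 -71.3  40.6]
 [-73.6 -69.   56.7]]
```

View pics/s5.png

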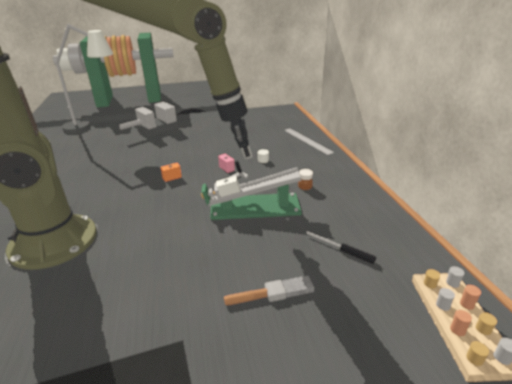

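The blank lies at the stop, near (228,187) in this view, and the handle is where it was. Next I'll move the closed fingers to the outer side of the handle.

step_arm:
  targets:
    - [-0.1,-0.5,0,0,0,0,255]
    - [-0.2,-0.7,0,0,0,0,255]
    - [-0.3,-0.7,0,0,0,0,255]
    - [-0.33,-0.45,0,0,0,0,255]
    - [0,0,0.5,0,0,0,255]
    - [0,0,0.6,0,0,0,255]
    - [0,0,0.3,0,0,0,255]
    - [0,0,0,0,0,0,255]
    - [0,0,0,0,0,0,255]

```text
time: 23.98
position: [549.1, 140.5, 101.6]
tool_rot: [-180.0, -15.0, -10.1]
ft_force: [0.4, -0.5, 0.4]
gripper_width: 0.2
grip_force: 0.0
```

```bash
python3 - <<'E'
from h import *
from station import r
o=r.get_obs();print(loc(o["position"]),T.T@o["ft_force"])
E
```

```text
[ -77.91288367 -117.91066451   37.67087373] [-0.59762855  0.40478278  0.28203566]
```

step_arm:
  targets:
    - [0,0.06,0,0,0,0,255]
    - [0,0.06,0,0,0,0,255]
    - [0,0.06,0,0,0,0,255]
    - [0,0.06,0,0,0,0,255]
    - [0,0.06,0,0,0,0,255]
    - [0,0.06,0,0,0,0,255]
    - [0,0.06,0,0,0,0,255]
    - [0,0.06,0,0,0,0,255]
    - [0.03,0.06,0,0,0,0,255]
    - [0.03,0.06,0,0,0,0,255]
    - [0.03,0.06,0,0,0,0,255]
    - [0.03,0.06,0,0,0,0,255]
    - [0.02,0.06,0,0,0,0,255]
    - [0.02,0.06,0,0,0,0,255]
    - [0,0,0,0,0,0,255]

```text
time: 25.85
position: [548.4, 96.8, 102.6]
tool_rot: [179.9, -14.9, -10.1]
ft_force: [0.1, 0.6, -0.4]
gripper_width: 0.2
grip_force: 0.4
```

```bash
cat > chk.py <<'E'
from h import *
from station import r,vision
o=r.get_obs();print(loc(o["position"]),T.T@o["ft_force"])
c=vision.camera_params("side");p,d=vision.capture("side");z=dict(p=p,d=d,**c);P=(cloud(z)-O)@T
m=(p.max(-1)<60)&(P[...,2]>26)&(P[...,2]<57)&(P[...,0]<-60)&(P[...,0]>-100)&(P[...,1]<-25)&(P[...,1]>-95)
print("dark",m.sum(),np.percentile(P[m],[5,50,95],axis=0).round(1) if m.any() else "")
m=(abs(P[...,2]-44)<3)&(P[...,0]>-120)&(P[...,0]<-3)&(abs(P[...,1])<17)&(p.min(-1)>110)
print("blank",m.sum(),np.percentile(P[m],[2,50,98],axis=0).round(1))
cv2.imwrite("pics/s6.png",cv2.resize(p[130:220,185:305,::-1],(800,600),interpolation=2))
E
python3 chk.py
```

```text
[-84.82894624 -74.74752847  36.93612367] [ 0.11222353 -0.57902127 -0.36590282]
dark 25 [[-90.3 -51.   27.5]
 [-87.  -47.9  43.2]
 [-83.4 -44.7  55.5]]
blank 107 [[-69.1 -15.6  41.3]
 [-40.8   3.5  43.8]
 [-13.5  15.5  45.8]]
```

step_arm:
  targets:
    - [0.01,0.06,0,0,0,0,255]
    - [0.01,0.06,0,0,0,0,255]
    - [0.01,0.06,0,0,0,0,255]
    - [0.01,0.06,0,0,0,0,255]
    - [0,0.04,0,0,0,0,255]
    - [0,0,0,0,0,0,255]

```text
time: 26.65
position: [548.1, 83.0, 103.5]
tool_rot: [180.0, -15.0, -10.1]
ft_force: [0.6, 0.7, 0.2]
gripper_width: 0.3
grip_force: 0.2
```

step_arm:
  targets:
    - [0,0.04,0,0,0,0,255]
    - [0,0.02,0,0,0,0,255]
    - [0,0,0,0,0,0,255]

```text
time: 27.02
position: [547.8, 80.4, 103.6]
tool_rot: [180.0, -15.0, -10.1]
ft_force: [1.9, 1.1, 0.3]
gripper_width: -0.5
grip_force: 0.6
```

step_arm:
  targets:
    - [0,0.04,0,0,0,0,255]
    - [0,0,0,0,0,0,255]
    - [0,0,0,0,0,0,255]

```text
time: 27.4
position: [547.2, 78.4, 103.4]
tool_rot: [180.0, -15.0, -10.1]
ft_force: [0.1, 0.5, 0.2]
gripper_width: 0.4
grip_force: 0.5
```

```bash
python3 chk.py
```

```text
[-87.06627774 -56.37008738  37.16964699] [-0.07346954 -0.51106237  0.18094029]
dark 27 [[-92.1 -38.8  27.4]
 [-88.6 -30.7  40.6]
 [-85.3 -27.7  55.2]]
blank 110 [[-68.6 -14.6  41.2]
 [-41.2   2.8  43.5]
 [-13.2  15.   45.4]]
```

step_arm:
  targets:
    - [0,0.04,0,0,0,0,255]
    - [0,0,0,0,0,0,255]
    - [0,0,0,0,0,0,255]

```text
time: 27.82
position: [547.1, 78.0, 103.5]
tool_rot: [-179.9, -15.0, -10.0]
ft_force: [1.7, 4.7, -1.4]
gripper_width: -0.2
grip_force: 2.6
```

step_arm:
  targets:
    - [0,0.04,0,0,0,0,255]
    - [0,0,0,0,0,0,255]
    - [0,0,0,0,0,0,255]

```text
time: 28.2
position: [547.1, 77.9, 103.6]
tool_rot: [-179.8, -15.1, -10.0]
ft_force: [3.4, 8.2, -3.5]
gripper_width: 0.3
grip_force: 4.4
```

step_arm:
  targets:
    - [0,-0.04,0,0,0,0,255]
    - [0,-0.04,0,0,0,0,255]
    - [0,-0.06,0,0,0,0,255]
    - [0,-0.3,0,0,0,0,255]
    - [0,-0.5,0,0,0,0,255]
    - [0,-0.2,-0.6,0,0,0,255]
    - [0,0,-0.8,0,0,0,255]
    - [0,0,-0.6,0,0,0,255]
    - [0,0,0,0,0,0,255]
    - [0,0,0,0,0,0,255]

```text
time: 29.45
position: [530.8, 135.4, 199.2]
tool_rot: [180.0, -14.9, -10.1]
ft_force: [-0.7, -0.6, -0.5]
gripper_width: 0.3
grip_force: 0.0
```

```bash
python3 chk.py
```

```text
[ -86.61390097 -109.64610432  136.38787127] [ 0.69931419  0.66604556 -0.30748394]
dark 27 [[-92.4 -33.2  28.9]
 [-88.8 -30.   39.1]
 [-84.4 -27.3  53.5]]
blank 109 [[-69.1 -14.4  41.3]
 [-40.9   3.5  43.6]
 [-13.2  16.1  45.7]]
```

View pics/s6.png

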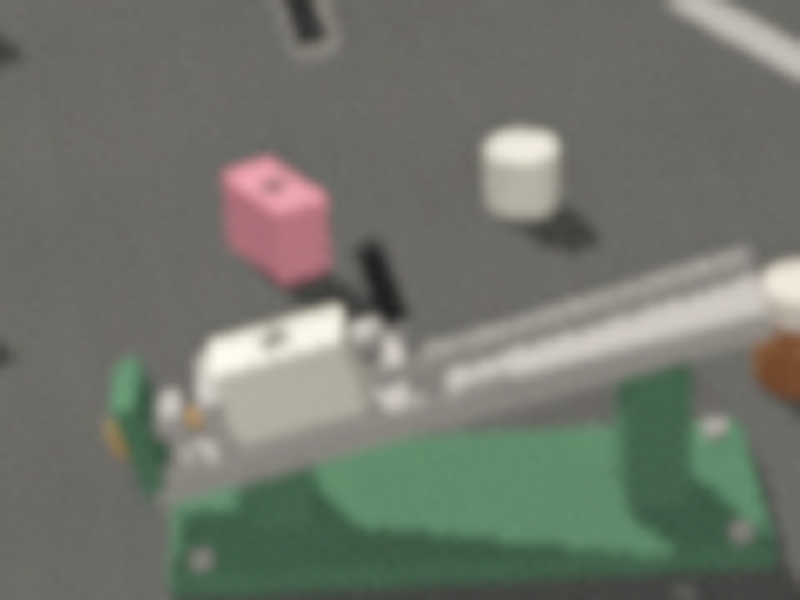

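The gate leg at (395,375) lies across the trough behind the blank at (285,370). The blank rests against the stop and the arm is clear, so I'll hand in.

```bash
python3 -c "
from station import r
print(r.sign_off())"
```

```text
the job is handed in; nothing more can be done
None
```

The job is handed in, with no verdict returned: the blank was laid in the upper chute, pushed to the stop with about 6.6 N and left against it, the gate was pushed shut to its end of travel, and I never touched the slug, jar or brush.

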